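Seat the keyed polishing spindle in the pulley hub

ROBOT

A 6-joint arm with a two-finger parallel gripper is mounted at the origin on the work surface. World frame = base frame: x ahead of the robot, y to its left, z up, the work surface at z = 0. Lengths are in m, angles in rad, forces in N, time in s.
With the tool pointing down it reaches from about 0.325 to 0.9 m from the base axis. Payload 3.5 kg.
Tool frame: the origin (TCP) lies at the very end of the fingers, on their centre line; the grasp point (between the pads) lies 19 mm behind it; z points along the fingers, y is the line along which they close (so a half turn about z gives the same grasp; the last joint's range is limited). The gripper opens to 85 mm and grips with 20 to 120 N. Pads are 22 mm wide; open, the fingers measure 114 mm over their backs; the gripper's body (76 mm by 85 mm) begins 54 mm behind the grasp point. The pads swing forward as they close: fully open they stand 13 mm farther back than shut.
Start: joints at [1.211, 0.276, -0.026, 1.268, 0, 1.467], TCP at [0.159, 0.605, 0.231] pointing down, gripper open.
Joint ranges: [-3.12, 3.12], [-0.85, 1.88], [-1.08, 1.24], [-1.95, 2.15], [-1.57, 1.53], [-3.14, 3.14]. Speed limits (rad/s): [2.57, 2.57, 3.14, 3.14, 3.14, 3.14].

INTERFACE

Orientations are given as a unit quaternion [w, x, y, z].
In Python, from plant import arm gives the robot as it stands. Calls block until the motion is done:
- arm.movep(position, orientation): joint-space move of the TCP to a pose.
- arm.line_to(position, frame=None, velocity=0.15, f_stop=None): straight line of the TCP; frame=None keeps the orientation; velocity is the mean speed in m/s. With f_stop (N) it stops when the force on the tool has changed by that much, and returns True; else False.
- arm.move_j(angles): joint-space move.
- arm.open() and arm.grasp(effort=None): open the fingers fully, or close them until they stop; effort is the grip in N (None keeps the last).
- arm.sleep(seconds).
- arm.solve_ik(position, orientation): joint angles nearest the present ones, or None.
- arm.get_image(name): name is "side" or "top"; returns the picture (400x640x3 uint8, blue, green, red); there is no depth.
- arm.get_calibration(name): a dict with "fx", "fy", "cx", "cy" (pixels), "k1" (the pictures are not rectified: a ray, as slopes to the right and down, at radius r is drawn at 1 + k1 r^2 times it, then the intrinsics apply), "world_from_camera" (4x4, takes a point from camera to world coordinates). Camera axes: x right, y down, z forward; pixel columns grow to the right and rows downward; lengths in m; the calibration is good to about 2 mm. A picture is of the moment at which its call begins. get_calibration takes no time and is no camera call.
A pose or a line that the arm cannot do raises arm.PlanningError and nothing moves.
- arm.job_done(): hands the job in; it is judged then, once.
Readings, each from a call of its own:
- arm.read_time(): time.
- arm.read_joints(): joint angles.
- arm.read_qvel(): joint speeds.
- arm.read_joint_efforts(): joint torques, N m.
- arm.read_tool_pos(): TCP position.
- arm.read_ee_rot(): TCP orientation.
- arm.read_wrist_force(): force on the tool from outside, world axes, zero at the start.
- arm.read_moment(): the same for the moment, N m.
- arm.read_width(): opening from 0.0 (shut) to 1.0 (fully open).
- arm.read_grip_force(): force on a finger pad.
Only numpy, scipy, OpenCV 4.12 (cv2) and the standard library are available. Lean on these libraries where they do the work, as an engineer would, in place of code of your own. Each camera call takes 0.05 s, during which the arm holds its last target. There are 200 camera calls.

TASK

Take the bead-polishing spindle by its blue head out of the wooden rack and push its shaft down into the upright hub of the green machine, turning it until the brass key slips into the keyway, then keep pushing until the spring plate at the bottom of the bore is pressed all the way down. Keep it pressed there for two seconds and finish while still holding the spindle and pushing. Leave the dish, jar and screwdriver where they are.

Things in the scene. Friction and masses are not known exactly. Their poses are not given: they have to be found in the camera images.
- spindle: Loose upright polishing spindle, 250 g, 112 mm tall, standing in the rack's middle hole. Origin: centre of its lower tip; z up the shaft, x towards its one key. Steel shaft 18 mm diameter to 62 mm above the tip (first 5 mm a cone, 12 mm at the tip); grey felt wheel 44 mm diameter from 62 to 74 mm; thin neck; blue head from 76 to 112 mm. The key: see spindle_key; the head: see spindle_head.
- spindle_key (a point): Centre of the brass key on the spindle: 11 mm from the axis along the spindle's +x and 38 mm above its tip. The key is 7 mm wide, reaches out to 14 mm from the axis and runs from 28 to 48 mm above the tip.
- spindle_head (a point): Centre of the spindle's blue grip head, on its axis, 94 mm above its tip. The head is 34 mm along the spindle's x, 26 mm along y (grip across these 26 mm) and 36 mm high. A yellow stripe on its top and on its +x face shows the key's side.
- rack: Fixed wooden rack block, 80 mm (x) by 170 mm (y) by 36 mm high, origin at the centre of its underside. The spindle stands in its middle round hole, 19.5 mm diameter and 26 mm deep, so its tip starts 10 mm above the table and its key just above the block. The key is free there.
- machine: Fixed green machine base, 200 mm (x, from -80 to +120) by 150 mm (y) by 55 mm high, origin on its underside below the pulley axis; a dark motor can 52 mm diameter and up to 100 mm above the table stands at x = +86 mm.
- pulley: Upright pulley on the machine; origin on its axis 57 mm above the table, z up, x towards the keyway. Dark sheave 90 mm diameter, 12 mm high, at the bottom; light metal hub 48 mm diameter, its top face 62 mm above this origin, with an upright bore (see hub_top) and a keyway (see keyway). A brake holds it against turning with 0.6 N m; it stands at a different angle each time.
- hub_top (a point): Centre of the bore's mouth, on the axis in the hub's top face, 119 mm above the table; axes as the pulley's. The round bore is 21 mm in diameter. With the spindle's key resting on the hub's face, the spindle's tip is 28 mm down the bore.
- keyway (a point): Middle of the one keyway, in the hub's top face, 13.5 mm from the axis. The keyway is 10 mm wide, reaches to 16.5 mm from the axis and runs the full depth of the bore. A red mark on the top face just outside it shows where it is.
- springplate (a joint): Travel of the brass spring plate inside the bore, m: 0 = up (its top 40 mm below the hub's top face), 0.010 = fully down at a hard stop (50 mm below). The spring pushes up with 4 N at 0 and 10 N at 0.010, more than the spindle's weight.
- dish: Bystander: loose blue ceramic bowl, 110 mm diameter, 35 mm high, origin under its centre.
- jar: Bystander: loose amber jar, 56 mm diameter, 75 mm high, origin under its centre.
- driver: Bystander: loose screwdriver lying on the table, origin under its middle, its length along its x.
Not all that is in view belongs to the job. Of the things that look like the machine, the larger one is meant.

How it is judged:
On the way, in this order (a step that is already met when the one before it is completed fails the run):
1. the spindle is held in the fingers, its tip lifted above the rack (height (world z) of spindle above 0.05 m and contact force between the fingers and spindle above 1 N), for 0.2 s.
2. the key is in the keyway and the spindle is held pressed down on the spring plate for one and a half seconds (value of joint springplate above 0.007 m and z of spindle in the frame of hub_top below -0.044 m and horizontal distance between spindle and hub_top below 0.004 m and angle between spindle's own z axis and vertical below 0.08 rad and angle between the x axis of spindle and the x axis of pulley, either way round below 0.25 rad and x of spindle_key in the frame of pulley above 0.008 m and contact force between the fingers and spindle above 2 N), for 1.5 s.
At the end, for the whole second after the job is handed in: The fingers still hold the spindle (more than 2 N), upright within 0.08 rad, on the hub's axis within 4 mm, key in the keyway (angle within 0.25 rad, key on the keyway's side), tip more than 44 mm below the hub's top face, and the spring plate pressed down more than 7 of its 10 mm, still (all of step 2 and linear speed of spindle below 0.02 m/s); the arm keeps its last pose, push and grip.
It fails at once if the dish is moved more than 30 mm (distance of dish from where it was at the start of the episode above 0.03 m).
It fails at once if the jar is moved more than 30 mm (distance of jar from where it was at the start of the episode above 0.03 m).
It fails at once if the driver is moved more than 30 mm (distance of driver from where it was at the start of the episode above 0.03 m).
It also fails if it takes over 48 s, if anything falls off the work surface, if the arm or the gripper's body presses on something with over 40 N, if the wrist force passes 120 N, or if a joint passes its speed limit or range.

## Working session

There is one attempt and no reset: what is moved stays moved. The work goes in short steps, each a Python script; the robot and the scene stay as the last script left them, time stands still between calls to the robot, and variables do not carry over. Pictures are saved under pics/ and viewed, at most 10 in all, crops included, and the job is handed in when it is done.

```bash
ls && mkdir -p pics && python3 - <<'E'
from plant import arm
import cv2, numpy as np
for n in("side","top"):
    im=arm.get_image(n); cv2.imwrite(f"pics/{n}0.png",im)
    c=arm.get_calibration(n); print(n,{k:np.round(v,4).tolist() for k,v in c.items()})
print(arm.read_time(),arm.read_ee_rot(),arm.read_width())
E
```

```text
pics
side {'fx': 381.777, 'fy': 381.777, 'cx': 315.0646, 'cy': 198.3867, 'k1': -0.0903, 'world_from_camera': [[-0.8496, -0.3352, 0.4072, 0.2823], [-0.527, 0.5709, -0.6295, 0.4898], [-0.0215, -0.7494, -0.6617, 0.5937], [0.0, 0.0, 0.0, 1.0]]}
top {'fx': 466.3889, 'fy': 466.3889, 'cx': 326.5724, 'cy': 193.3108, 'k1': -0.1071, 'world_from_camera': [[0.0913, -0.9755, 0.2001, 0.4648], [-0.9958, -0.0884, 0.0238, 0.0106], [-0.0055, -0.2014, -0.9795, 0.868], [0.0, 0.0, 0.0, 1.0]]}
0.1 [-2.22150800e-04  1.28034029e-01  9.91769245e-01 -1.00104868e-03] 1.0009235447935618
```

View pics/top0.png

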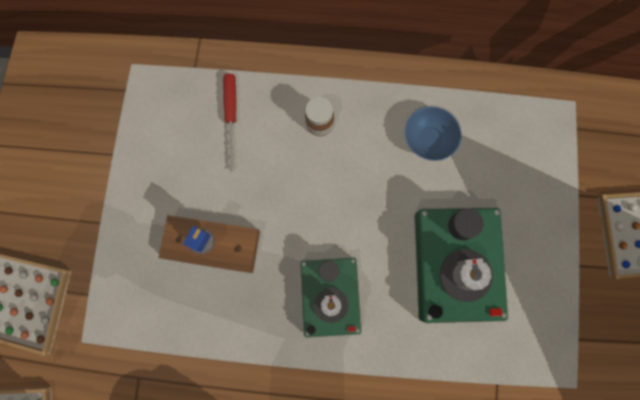

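View pics/side0.png

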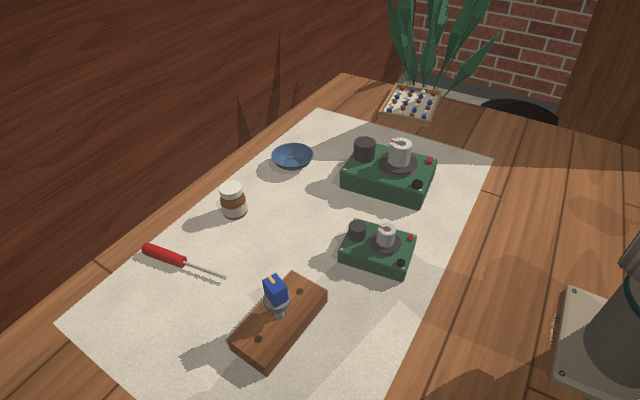

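Top view: two green machines, the small one at about (330,298) and the large one at about (462,265). The large one fits the description (bigger base, same layout). The spindle's blue head is at about (198,240), in the rack's middle hole. I'll confirm with one enlarged crop and take colour-mask measurements.

```bash
cat > h.py <<'E'
import cv2, numpy as np
from plant import arm
def ray(n,uv):
    c=arm.get_calibration(n); K=np.array([[c["fx"],0,c["cx"]],[0,c["fy"],c["cy"]],[0,0,1.]])
    T=np.array(c["world_from_camera"])
    p=cv2.undistortPoints(np.array(uv,float).reshape(-1,1,2),K,np.array([c["k1"],0,0,0.])).reshape(-1,2)
    return T[:3,3],np.c_[p,np.ones(len(p))]@T[:3,:3].T
def onplane(n,uv,z):
    o,d=ray(n,uv); return o+d*((z-o[2])/d[:,2])[:,None]
def project(n,P):
    c=arm.get_calibration(n); T=np.linalg.inv(np.array(c["world_from_camera"]))
    K=np.array([[c["fx"],0,c["cx"]],[0,c["fy"],c["cy"]],[0,0,1.]])
    return cv2.projectPoints(np.array(P,float).reshape(-1,1,3),cv2.Rodrigues(T[:3,:3])[0],T[:3,3],K,np.array([c["k1"],0,0,0.]))[0].reshape(-1,2)
def mask(im,lo,hi,box):
    m=cv2.inRange(cv2.cvtColor(im,cv2.COLOR_BGR2HSV),np.array(lo),np.array(hi))
    o=np.zeros_like(m); x0,y0,x1,y1=box; o[y0:y1,x0:x1]=m[y0:y1,x0:x1]; return o
def cen(m):
    y,x=np.nonzero(m); return np.array([x.mean(),y.mean()]),len(x)
E
python3 - <<'E'
from h import *
t=cv2.imread("pics/top0.png"); s=cv2.imread("pics/side0.png")
f=lambda im,x,y,w,h:cv2.resize(im[y:y+h,x:x+w],(400,300),interpolation=cv2.INTER_CUBIC)
a=np.vstack([np.hstack([f(t,172,216,56,42),f(t,436,245,64,48)]),np.hstack([f(s,252,265,56,42),f(s,370,130,64,48)])])
cv2.imwrite("pics/crop1.png",a)
for n,im,bh,bb in(("top",t,(180,222,220,258),(440,245,500,300)),("side",s,(255,268,300,320),(380,130,425,170))):
    z=.122
    m=mask(im,(105,120,60),(130,255,255),bh); print(n,"blue",cen(m))
    m=mask(im,(15,80,90),(35,255,255),bh); print("yellow",cen(m),onplane(n,[cen(m)[0]],.122))
    m=mask(im,(0,0,140),(179,60,255),bb); c,N=cen(m); print("hub",c,N,onplane(n,[c],.119),cv2.boundingRect(m))
    m=mask(im,(0,90,50),(10,255,255),bb)|mask(im,(170,90,50),(179,255,255),bb); 
    if m.any(): c,N=cen(m); print("red",c,N,onplane(n,[c],.119))
E
```

```text
top blue (array([196.49315068, 240.15753425]), 292)
yellow (array([196.48148148, 232.62962963]), 27) [[0.53330516 0.2329706  0.122     ]]
hub [475.48       275.24666667] 450 [[ 0.5058706  -0.22108486  0.119     ]] (462, 260, 28, 29)
red [474.07142857 261.14285714] 14 [[ 0.52821118 -0.21791472  0.119     ]]
side blue (array([275.31071429, 286.38928571]), 280)
yellow (array([270.83333333, 281.36666667]), 30) [[0.53037776 0.23571959 0.122     ]]
hub [402.64731495 140.5137881 ] 689 [[ 0.50756416 -0.23080647  0.119     ]] (380, 130, 45, 32)
red [392.  140.5] 6 [[ 0.5284235  -0.21856682  0.119     ]]
```

View pics/crop1.png

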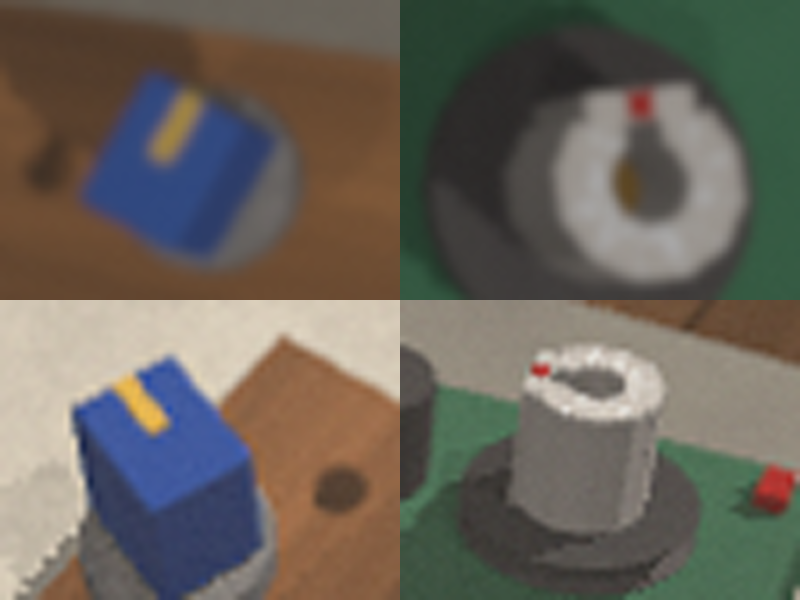

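The crop confirms it. The large machine's hub shows the red keyway mark (top ≈(474,261), side ≈(392,140)), and the spindle head's stripe points up-right in the top view. Next I'll fit the hub's circle and the head's top rectangle on their known planes in both views.

```bash
cat > m.py <<'E'
from h import *
from scipy.optimize import least_squares
def up(im,x0,y0,x1,y1,k=8): return cv2.resize(im[y0:y1,x0:x1],None,fx=k,fy=k,interpolation=cv2.INTER_CUBIC)
def outer(m):
    cs,_=cv2.findContours(m,cv2.RETR_EXTERNAL,cv2.CHAIN_APPROX_NONE); return max(cs,key=cv2.contourArea).reshape(-1,2)
def px(p,x0,y0,k=8): return (p+.5)/k-.5+np.array([x0,y0])
def hub(n,im,box,th):
    u=up(im,*box); h=cv2.cvtColor(u,cv2.COLOR_BGR2HSV)
    red=cv2.inRange(h,np.array([0,110,60]),np.array([10,255,255]))|cv2.inRange(h,np.array([170,110,60]),np.array([180,255,255]))
    m=cv2.inRange(h,np.array([0,0,th]),np.array([180,60,255]))|red
    P=onplane(n,px(outer(m),*box[:2]),.119)[:,:2]
    f=least_squares(lambda c:np.hypot(*(P-c).T)-.024,P.mean(0),loss='soft_l1',f_scale=.0005)
    r=least_squares(lambda c:np.hypot(*(P-c[:2]).T)-c[2],[*f.x,.024],loss='soft_l1',f_scale=.0005).x
    q=onplane(n,px(cen(red)[0],*box[:2])[None],.119)[0,:2]; d=q-f.x
    print(n,th,"hub",f.x.round(4),"freeR",r.round(4),"red r",np.hypot(*d).round(4),"ang",np.arctan2(d[1],d[0]).round(3))
def head(n,im,box,th,z=.122):
    u=up(im,*box); h=cv2.cvtColor(u,cv2.COLOR_BGR2HSV)
    y=cv2.inRange(h,np.array([15,80,90]),np.array([35,255,255]))
    m=cv2.inRange(h,np.array([100,100,th]),np.array([130,255,255]))|y
    m=cv2.morphologyEx(m,cv2.MORPH_CLOSE,np.ones((9,9),np.uint8))
    P=onplane(n,px(outer(m),*box[:2]),z)[:,:2]
    c,s,_=R=cv2.minAreaRect((P*1e3).astype(np.float32)); b=cv2.boxPoints(R); e=[b[1]-b[0],b[2]-b[1]]; e=max(e,key=np.linalg.norm)
    q=onplane(n,px(cen(y)[0],*box[:2])[None],z)[0,:2]; d=q-np.array(c)/1e3
    if e@d<0:e=-e
    print(n,th,"head",np.round(c,1),np.round(s,1),"ang",np.arctan2(e[1],e[0]).round(3),"stripe r",np.hypot(*d).round(4),"ang",np.arctan2(d[1],d[0]).round(3))
E
python3 - <<'E'
from m import *
t=cv2.imread("pics/top0.png"); s=cv2.imread("pics/side0.png")
for th in(130,150): hub("top",t,(445,250,500,300),th)
for th in(160,175,190): hub("side",s,(382,132,420,165),th)
for th in(110,125,140): head("top",t,(180,222,220,258),th); head("side",s,(258,268,296,305),th)
h=cv2.cvtColor(t,cv2.COLOR_BGR2HSV)
print(h[240,184:216:2].tolist())
g=mask(t,(50,60,20),(90,255,255),(400,190,530,340)); print("base",cv2.minAreaRect((onplane("top",outer(g),.055)[:,:2]*1e3).astype(np.float32)))
E
```

```text
top 130 hub [ 0.5079 -0.2211] freeR [ 0.5075 -0.2211  0.0232] red r 0.0205 ang 0.157
top 150 hub [ 0.5085 -0.2199] freeR [ 0.5075 -0.2212  0.0214] red r 0.0197 ang 0.106
side 160 hub [ 0.5067 -0.2211] freeR [ 0.5066 -0.2211  0.0239] red r 0.0215 ang 0.168
side 175 hub [ 0.5071 -0.2209] freeR [ 0.5065 -0.2207  0.0228] red r 0.0211 ang 0.16
side 190 hub [ 0.5075 -0.2207] freeR [ 0.5063 -0.2204  0.0216] red r 0.0207 ang 0.155
top 110 head [523.5 234.5] [26.5 32.1] ang -0.388 stripe r 0.0102 ang -0.191
side 110 head [524.1 236. ] [25.1 35.4] ang -0.383 stripe r 0.0092 ang -0.464
top 125 head [523.6 234.9] [21.7 28.6] ang -0.385 stripe r 0.0102 ang -0.231
side 125 head [524.5 235.5] [24.4 34.4] ang -0.402 stripe r 0.0086 ang -0.43
top 140 head [533.4 232.7] [ 4.8 17.5] ang -0.372 stripe r 0.0002 ang -1.27
side 140 head [524.7 235.2] [23.9 33.8] ang -0.402 stripe r 0.0084 ang -0.399
[[146, 49, 89], [112, 146, 122], [111, 156, 126], [111, 157, 127], [111, 155, 127], [111, 143, 125], [111, 150, 126], [110, 157, 128], [111, 155, 128], [111, 153, 117], [112, 145, 107], [113, 138, 105], [116, 54, 99], [12, 12, 103], [11, 21, 99], [12, 88, 98]]
base ((527.0247192382812, -214.25970458984375), (194.36619567871094, 152.587646484375), 5.578191757202148)
```

Both views agree: hub at (0.507, -0.221) with keyway yaw ≈0.16, spindle at (0.524, 0.235) with yaw ≈-0.39. The fitted sizes match the given 48 mm and 34×26 mm. Now the grasp and lift.

```bash
cat >> h.py <<'E'
def Q(a): return [0,-np.sin(a/2),np.cos(a/2),0]
def st(l=""): 
    q=arm.read_ee_rot(); print(l,"t%.2f"%arm.read_time(),"tcp",np.round(arm.read_tool_pos(),4),"yaw %.3f"%(-2*np.arctan2(q[1],q[2])),"F",np.round(arm.read_wrist_force(),1),"M",np.round(arm.read_moment(),2),"w %.3f g %.1f"%(arm.read_width(),arm.read_grip_force()))
E
python3 - <<'E'
from h import *
x,y,a=.524,.2353,-.39
arm.movep([x,y,.20],Q(a)); st("above")
print(arm.line_to([x,y,.087],velocity=.1,f_stop=8)); st("down")
arm.grasp(60); st("grip")
arm.line_to([x,y,.25],velocity=.12); st("lift")
for n in("top","side"): cv2.imwrite(f"pics/{n}1.png",arm.get_image(n))
t=cv2.imread("pics/top1.png");s=cv2.imread("pics/side1.png")
cv2.imwrite("pics/lift.png",np.hstack([cv2.resize(t[150:310,120:280],(400,400)),cv2.resize(s[170:330,200:360],(400,400))]))
E
```

```text
above t1.98 tcp [0.5237 0.2361 0.2001] yaw -0.389 F [-0.   0.  -0.7] M [-0.04 -0.02 -0.03] w 1.000 g 0.0
False
down t3.27 tcp [0.5247 0.2355 0.0878] yaw -0.390 F [ 0.  -0.7 -1.1] M [-0.03  0.04  0.02] w 1.002 g 0.0
grip t3.84 tcp [0.5242 0.2353 0.0873] yaw -0.390 F [-0.1  1.5  3.1] M [-0.05  0.1  -0.01] w 0.295 g 59.0
lift t5.35 tcp [0.5233 0.2351 0.2489] yaw -0.390 F [ 0.  -1.  -2.6] M [-0.01  0.03 -0.01] w 0.294 g 59.1
```

View pics/lift.png

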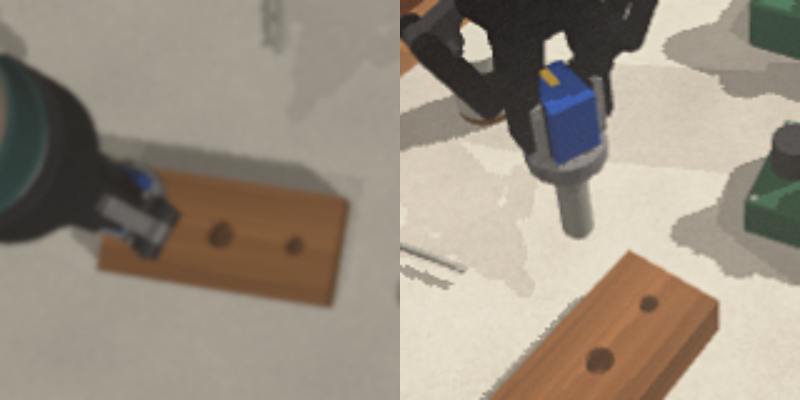

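The spindle is lifted upright between the fingers and its shaft is clear of the rack. In the side crop the tip is at ≈(575,235). Next I move to the hub and lower with a force stop. Key on the face would stop the TCP at ≈0.168, the plate is reached at ≈0.156 and fully down is ≈0.146.

```bash
python3 - <<'E'
from h import *
x,y,a=.507,-.221,.16
arm.movep([x,y,.25],Q(a)); st("above")
for n in("top","side"): cv2.imwrite(f"pics/{n}2.png",arm.get_image(n))
print(arm.line_to([x,y,.164],velocity=.04,f_stop=6)); st("down")
for n in("top","side"): cv2.imwrite(f"pics/{n}3.png",arm.get_image(n))
f=lambda im,x,y,w=100,h=75:cv2.resize(im[y:y+h,x:x+w],(400,300),interpolation=cv2.INTER_CUBIC)
g=[cv2.imread(f"pics/{n}.png") for n in("top2","side2","top3","side3")]
cv2.imwrite("pics/hub.png",np.vstack([np.hstack([f(g[0],420,230),f(g[1],350,90)]),np.hstack([f(g[2],420,230),f(g[3],350,90)])]))
E
```

```text
above t7.12 tcp [ 0.5072 -0.2203  0.25  ] yaw 0.161 F [ 0.  -0.2 -2.9] M [ 0.06  0.   -0.05] w 0.296 g 59.1
False
down t9.53 tcp [ 0.5071 -0.221   0.1641] yaw 0.160 F [ 0.1  0.2 -3. ] M [-0.    0.03 -0.02] w 0.294 g 59.1
```

View pics/hub.png

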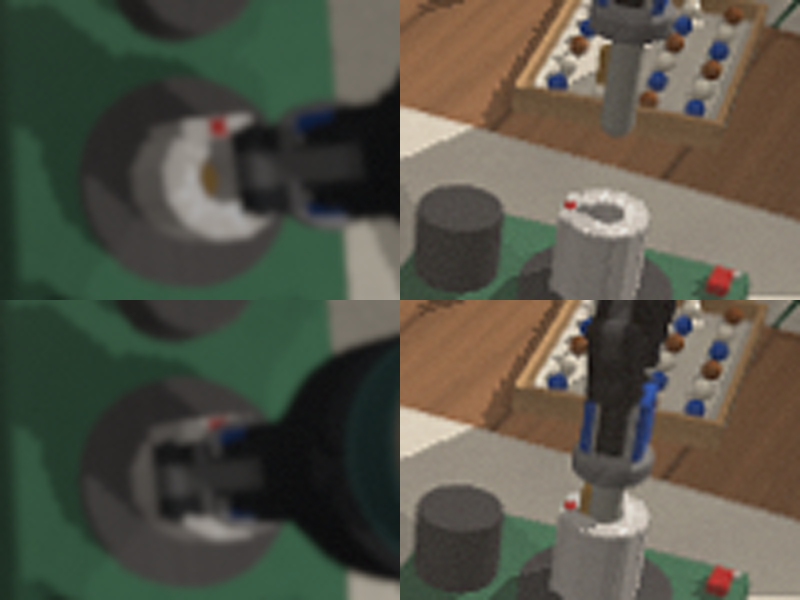

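The shaft went into the bore with no contact force. In the lower-right crop the brass key at ≈(588,500) stands next to the red mark at ≈(570,505), so it looks to be entering the keyway. The TCP is 4 mm below the height where the key would rest on the face. Now I press on.

```bash
python3 - <<'E'
from h import *
x,y=.507,-.221
for z,f in((.158,6),(.153,14),(.149,18),(.140,26)):
    r=arm.line_to([x,y,z],velocity=.02,f_stop=f); st(f"{z} {r}")
    if r: break
E
```

```text
0.158 False t10.07 tcp [ 0.5069 -0.2211  0.1577] yaw 0.160 F [ 0.8 -0.6 -2.1] M [-0.15  0.02 -0.01] w 0.293 g 59.2
0.153 False t10.47 tcp [ 0.5074 -0.2211  0.1537] yaw 0.160 F [-1.5  0.3  3.2] M [0.14 0.14 0.02] w 0.297 g 59.8
0.149 False t10.82 tcp [ 0.5074 -0.2211  0.1495] yaw 0.160 F [-1.7  0.7  5.6] M [ 0.2   0.27 -0.06] w 0.299 g 60.2
0.14 True t11.21 tcp [ 0.5078 -0.2213  0.1465] yaw 0.160 F [-2.5  1.2  7.2] M [ 0.3   0.64 -0.03] w 0.299 g 60.6
```

Force follows the spring curve: about 9.8 N net at TCP 0.1465, which matches full travel at the expected height. I'll push firmly onto the stop, hold, and check.

```bash
python3 - <<'E'
from h import *
x,y=.507,-.221
st("now")
for z in(.1455,.145,.1445,.144,.1435,.143,.1425,.142):
    r=arm.line_to([x,y,z],velocity=.01,f_stop=30); arm.sleep(.2); st(f"{z} {r}")
    if r or arm.read_wrist_force()[2]>18: break
arm.sleep(2.2); st("hold")
cv2.imwrite("pics/side4.png",s:=arm.get_image("side"))
cv2.imwrite("pics/fin.png",cv2.resize(s[90:190,340:470],(780,600),interpolation=cv2.INTER_CUBIC))
E
```

```text
now t11.21 tcp [ 0.5078 -0.2213  0.1465] yaw 0.160 F [-2.5  1.2  7.2] M [ 0.3   0.64 -0.03] w 0.299 g 60.6
0.1455 False t11.66 tcp [ 0.5076 -0.2213  0.1465] yaw 0.160 F [-1.2  1.5  8.2] M [0.22 0.4  0.  ] w 0.298 g 60.6
0.145 False t12.11 tcp [ 0.5076 -0.2213  0.1462] yaw 0.160 F [-1.5  1.   8.7] M [0.31 0.48 0.01] w 0.296 g 60.9
0.1445 False t12.56 tcp [ 0.5077 -0.2213  0.1462] yaw 0.160 F [-1.7  1.9 11. ] M [0.47 0.61 0.06] w 0.300 g 61.3
0.144 False t13.01 tcp [ 0.5077 -0.2213  0.1461] yaw 0.160 F [-2.3  1.6 13.3] M [ 0.57  0.79 -0.02] w 0.298 g 61.6
0.1435 False t13.46 tcp [ 0.5078 -0.2213  0.1461] yaw 0.160 F [-2.5  2.6 14.8] M [0.69 1.02 0.02] w 0.296 g 61.9
0.143 False t13.91 tcp [ 0.5078 -0.2213  0.1461] yaw 0.160 F [-3.9  2.3 17.8] M [0.78 1.19 0.06] w 0.300 g 62.2
0.1425 False t14.36 tcp [ 0.5079 -0.2213  0.1461] yaw 0.160 F [-5.7  2.8 20.7] M [ 0.91  1.38 -0.  ] w 0.297 g 62.5
hold t16.56 tcp [ 0.5079 -0.2213  0.146 ] yaw 0.160 F [-5.2  3.4 19.5] M [ 0.89  1.4  -0.01] w 0.295 g 62.5
```

View pics/fin.png

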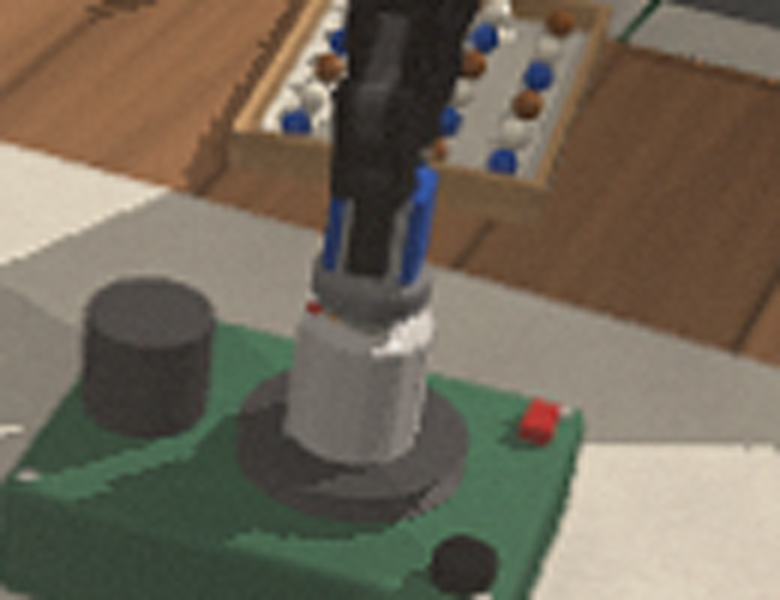

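The felt wheel sits just above the hub face (≈(370,290)), and the key has gone down beside the red mark at ≈(315,308). The TCP has stopped rigidly at 0.146 with about 22 N net, which is the hard stop, and this has been held for more than 2 s. Handing in.

```bash
python3 -c "
from h import *
print(arm.job_done()); st()"
```

```text
the job is handed in; nothing more can be done
None
the job is handed in; nothing more can be done
```

I handed the job in with the spindle still gripped, keyed into the larger machine's hub and pressed onto the spring plate's hard stop (about 22 N, held for over 2 s); the arm made no contact with the dish, jar or screwdriver that I could see, and no verdict came back.

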